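# Count along the cake rack and load the third gap

### The job

Starting at the end of the divider rack where the tall post stands, run a fingertip along its rail to count the gaps, pressing down the sprung leaf over the first, the second and then the third gap, but not the fourth. Then push the loose cake pack that stands on the table in front of the rack into that third gap, upright and fully home so that it is flush with the rack's front. Only push it along the table, never lift it, and leave the other things where they are.

Things in the scene. Friction and masses are not known exactly. Their poses are not given: they have to be found in the camera images.
- rack: Fixed steel rack on the table: 5 upright plates, 4 mm thick, 74 deep, 58 high, 98 apart, make 4 gaps 94 mm wide, open in front (to the robot) and above, without floor. Origin: on the table, middle of the front edge; x into the gaps, y to the robot's left, z up. Gap middles: y = +147 (a), +49 (b), -49 (c), -147 mm (d). End gaps hold packs, the middle two are empty.
- rail_mid (a point): Middle of the top of the rack's dark rail, 62 mm above the table, at x = 30 mm, y = 0 in the rack's frame. The rail is 18 mm wide and runs along the rack's y over all four gaps; over the middle of each gap a sprung leaf rises 14 mm above it.
- back_stop (a point): Front face of the rack's back stop, at table height, x = 70 mm, y = 0 in the rack's frame. The stop is 50 mm high and closes the far end of all gaps; a pack fully home touches it.
- leaf_a (a joint): Leaf over gap a (leftmost from the robot; y +147, x 30 mm in rack frame), in m: 0 up, grows when pressed straight down, pressed beyond 0.0025, bottomed 0.008. Aluminium arch 14 mm wide, 65 long (y): flat top 30 mm long, 76 mm above the table; ends slope 35 degrees, so a tip sliding along at constant height rides over it. Springs back; 2.5 N to start, 5.5 N at the bottom.
- leaf_b (a joint): The same for the leaf over gap b (y = +49 mm in the rack's frame).
- leaf_c (a joint): The same for the leaf over gap c (y = -49 mm in the rack's frame).
- leaf_d (a joint): The same for the leaf over gap d (the rightmost, y = -147 mm in the rack's frame).
- tall_post: Fixed round steel post 12 mm thick and 122 mm high with a ball on top, on a 32 mm foot, standing beside one end of the rack (x = 30 mm, y = +228 or -228 mm in the rack's frame). Gaps are counted from this end. Origin at its foot.
- short_post: Fixed round steel post 36 mm high on a 32 mm foot, beside the other end of the rack. Origin at its foot.
- pack: The loose clear plastic cake pack on the table in front of the rack: a box 70 mm deep (x), 80 mm wide (y), 48 mm high, 0.13 to 0.25 kg. Origin at the centre of its underside. Its x axis points away from the robot within 15 degrees. Fully home in a gap, its origin is at x = 35 mm in the rack's frame and its front is flush with the rack's front edge.
- racked_left: Pack like the loose one, already in gap a; leave it.
- racked_right: Pack like the loose one, already in gap d; leave it.
- spare_low: Lower of two stacked packs of the same size, left of the work; leave it. Origin at the centre of its underside.
- spare_high: Upper of the two stacked packs; leave it.
- bowl: Steel bowl 110 mm across, 50 mm high, right of the work; leave it. Origin at the centre of its underside.
- shaker: White jar 56 mm thick, 110 mm high, right of the rack; leave it. Origin at the centre of its underside.
- spatula: Spatula 260 mm long lying flat left of the rack; leave it. Its x axis runs along it.
Not all that is in view belongs to the job. What is shaped like the pack but red or turquoise is not meant.

How it is judged:
By the outcome, as a careful person would: the job done as asked, in the order asked, and still so for the second after the job is handed in, with the robot touching nothing.
It also fails if it takes over 67 s, if anything falls off the work surface, if the arm or the gripper's body presses on something with over 40 N, if the wrist force passes 120 N, or if a joint passes its speed limit or range.

### The arm

A 6-joint arm with a two-finger parallel gripper is mounted at the origin on the work surface. World frame = base frame: x ahead of the robot, y to its left, z up, the work surface at z = 0. Lengths are in m, angles in rad, forces in N, time in s.
With the tool pointing down it reaches from about 0.25 to 0.775 m from the base axis. Payload 4 kg.
Tool frame: the origin (TCP) lies between the finger pads; the fingertips stand 14 mm ahead of it and the grasp point (between the pads) lies 5 mm behind it; z points along the fingers, y is the line along which they close (so a half turn about z gives the same grasp; the last joint's range is limited). The gripper opens to 94 mm and grips with 3 to 60 N. Pads are 16 mm wide; open, the fingers measure 119 mm over their backs; the gripper's body (75 mm by 177 mm) begins 78 mm behind the grasp point.
Start: joints at [1.166, 0.087, 1.371, -0, 1.684, -0.103], TCP at [0.163, 0.525, 0.22] pointing down, gripper open.
Joint ranges: [-3.1, 3.1], [-0.76, 2.03], [0.27, 2.55], [-1.08, 4.22], [0.17, 2.65], [-2.57, 2.57]. Speed limits (rad/s): [2.79, 2.79, 3.14, 3.14, 3.14, 3.14].

### API

Orientations are given as a rotation vector (axis times angle).
In Python, from rig import bot gives the robot as it stands.
- The arm moves only by the tool jog_arm, never from a script. Its argument "rows" is a list of rows, each a list of 4 numbers: the shift along the tool's x, y, z in mm, then the turn about the tool's z in rad. A call has 1 to 8 rows; each row is the pose to reach, as a shift and turn from the pose commanded when the call began, along the tool's axes at that moment; what a row does not reach only later rows make up. A row lasts 1/8 s, in which the tool goes at most 62.5 mm and 10.7 degrees, less where a joint would pass 70% of its speed; a pose out of reach is approached as far as the arm can. A call with a gripper value outside its range is refused whole. "grip" is the closure, from 0 (fully open) to 1 (shut), set as the call begins (left out, the last holds). The fingers move at their own pace and stop on an object; the grip force is fixed at half the most. Time passes only in rows, so rows that repeat a pose let the fingers close. It gives the time, the measured TCP pose, the force, the opening and the grip force at its end, in the units of the state.
- bot.get_state(): the state, without advancing time (a new reading comes with each control period).
- bot.grab_frame(name): name is "scene" or "top" or "wrist"; returns (picture, depth): 480x640x3 uint8, blue, green, red; 480x640 float32, m along the optical axis (not along the pixel's ray), 0 where there is no reading.
- bot.get_calibration(name): a dict with "vfov" (degrees; the focal length in pixels is half the picture's height over the tangent of half this angle, whatever the lens; pixels are square), "cx", "cy" (the principal point, pixels), "R" (3x3) and "t" (3): a world point X has camera coordinates R X + t. Camera axes: x right, y down, z forward; pixel columns grow to the right and rows downward; lengths in m; the calibration is good to about 2 mm. A picture is of the moment at which its call begins: read the wrist's pose just before it. get_calibration takes no time and is no camera call; for the wrist camera it gives the pose at the moment of the call.
- bot.close_job(): hands the job in; it is judged then, once.
The state is a dict: "time_s": time; "joints": joint angles; "qd": joint speeds; "tau": joint torques, N m; "ee_pos": TCP position; "orientation": TCP orientation; "wrist_force": force on the tool from outside, world axes, zero at the start; "ft_torque": the same for the moment, N m; "width": opening from 0.0 (shut) to 1.0 (fully open); "gripper_force": force on a finger pad.
Only numpy, scipy, OpenCV 4.12 (cv2) and the standard library are available. Lean on these libraries where they do the work, as an engineer would, in place of code of your own. Each camera call takes 0.05 s, during which the arm holds its last target. There are 200 camera calls.

## Working session

There is one attempt and no reset: what is moved stays moved. The work goes in short steps, Python scripts to look and compute and a tool call to move; the robot and the scene stay as the last step left them, time stands still between calls to the robot, and variables do not carry over. Pictures are saved under pics/ and viewed, at most 10 in all, crops included, and the job is handed in when it is done.

Besides the shell and the picture viewer there is one more tool, called after "Request:" as a command line: name --pt "numbers of a row" for each row, then --argument value for the rest. jog_arm: Moves the arm, as the interface text tells. Its arguments: {"type":"object","properties":{"rows":{"type":"array","items":{"type":"array","items":{"type":"number"}}},"grip":{"type":"number"}},"required":["rows"]}

```bash
mkdir -p pics
cat > h.py <<'E'
import numpy as np, cv2
from rig import bot
def grab(n,save=None):
    c=bot.get_calibration(n); im,d=bot.grab_frame(n)
    if save: cv2.imwrite(f'pics/{save}.png',im); np.savez(f'pics/{save}.npz',im=im,d=d,**{k:np.array(v) for k,v in c.items()})
    return im,d,c
def load(s):
    z=np.load(f'pics/{s}.npz'); return z['im'],z['d'],{k:z[k] for k in('vfov','cx','cy','R','t')}
def cloud(d,c):
    f=240/np.tan(np.radians(float(c['vfov']))/2); v,u=np.mgrid[:480,:640]
    P=np.stack([(u-c['cx'])/f*d,(v-c['cy'])/f*d,d],-1)
    W=(P-np.array(c['t']))@np.array(c['R']); W[d==0]=np.nan; return W
def ray(c,u,v,z):
    f=240/np.tan(np.radians(float(c['vfov']))/2); R=np.array(c['R']);C=-R.T@np.array(c['t'])
    r=R.T@np.array([(u-c['cx'])/f,(v-c['cy'])/f,1]); return C+r*(z-C[2])/r[2]
E
python3 - <<'E'
from h import *
for n in('scene','top'):
    im,d,c=grab(n,n); print(n,c['vfov'],-np.array(c['R']).T@np.array(c['t']))
print(bot.get_state())
E
```

```text
scene 51.75202824949716 [ 1.34798227 -0.07988673  0.72614911]
top 43.366661959844514 [ 0.33135273 -0.035873    1.35924174]
{'time_s': 0.1, 'joints': array([ 1.16591293e+00,  8.78592141e-02,  1.37210043e+00, -1.97173069e-05,
        1.68360669e+00, -1.03131111e-01]), 'qd': array([-2.93534504e-04, -3.55710795e-03, -4.77834171e-03, -4.52370361e-05,
        1.69262702e-03, -5.91183660e-04]), 'tau': array([ 2.39565794e-03, -3.41249871e+01, -3.03300977e+01,  7.20298779e-02,
        3.04013863e-02, -8.28312932e-05]), 'ee_pos': array([0.1632964 , 0.52470409, 0.21843453]), 'orientation': array([-4.72126636e-01, -3.10542992e+00,  3.00804786e-03]), 'wrist_force': array([ 0.60899189,  0.38148071, -0.81949539]), 'ft_torque': array([-0.03720929,  0.02037359, -0.01336848]), 'gripper_force': 0.0, 'width': 1.0019680899397745}
```

View pics/scene.png

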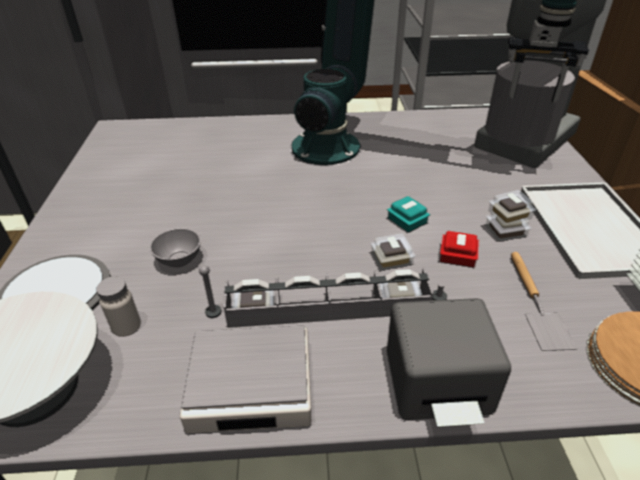

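View pics/top.png

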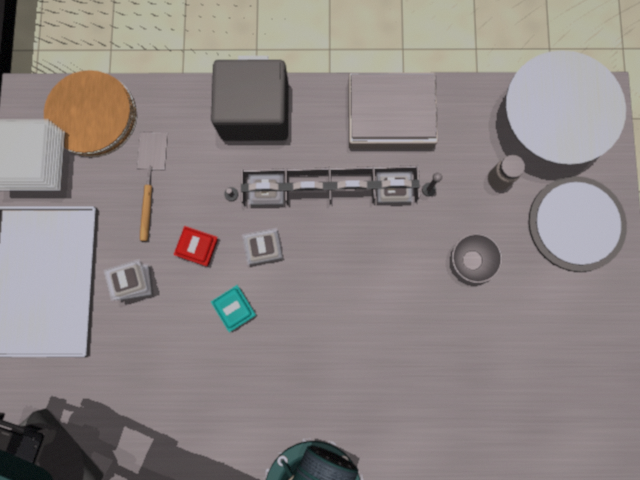

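The top view shows the tall post at (435,182), at the robot's right end, so the count runs d, c, b and the target is gap b. Things that could be taken for the pack: grey single (263,246), red (196,246), turquoise (234,308), spare stack (128,282), racked packs (266,190) and (396,188). I choose the grey single and check it in a crop.

Run:
```python
from h import *
im,d,c=load('top')
cr=im[155:275,215:455]; cv2.imwrite('pics/crop1.png',cv2.resize(cr,None,fx=3.33,fy=3.33,interpolation=cv2.INTER_CUBIC))
W=cloud(d,c)
for n,u,v in[('packtop',263,246),('table',330,300),('tall',437,177),('rail',330,186),('leafc',351,184),('leafb',308,184),('leafd',396,183),('leafa',264,183),('pl',243,200),('short',231,193)]: print(n,W[v,u].round(4))
m=(W[...,2]>.035)&(W[...,2]<.06); m[:225]=0;m[270:]=0;m[:,:235]=0;m[:,290:]=0
p=W[m]; print(len(p),p.min(0),p.max(0),cv2.minAreaRect((p[:,:2]*1000).astype(np.float32)))
m=(W[...,2]>.069)&(W[...,2]<.085); m[:160]=0;m[215:]=0;m[:,:240]=0;m[:,425:]=0
n,l,s,ce=cv2.connectedComponentsWithStats(m.astype(np.uint8))
for i in range(1,n):
    q=W[l==i]; print(s[i],q.mean(0).round(4),q.min(0).round(4),q.max(0).round(4))
m=(W[...,2]>.045)&(W[...,2]<.066); m[:160]=0;m[215:]=0;m[:,:235]=0;m[:,422:]=0
p=W[m]; print(len(p),p.min(0),p.max(0),cv2.minAreaRect((p[:,:2]*1000).astype(np.float32)))
```

```text
packtop [0.5217 0.1083 0.0489]
table [ 0.4066 -0.0387 -0.0015]
tall [ 0.6583 -0.2644  0.1209]
rail [ 0.6549 -0.0387  0.0568]
leafc [ 0.6538 -0.0844  0.0793]
leafb [0.6552 0.0094 0.074 ]
leafd [ 0.6574 -0.1831  0.0736]
leafa [0.657  0.1056 0.0759]
pl [0.6249 0.1546 0.0494]
short [0.6445 0.1842 0.0342]
848 [0.48944415 0.07351596 0.03551373] [0.55799792 0.14997806 0.05372721] ((524.3296508789062, 112.28945922851562), (60.98534393310547, 70.35230255126953), 10.817219734191895)
[343 181  22   7 129] [ 0.6555 -0.0887  0.0739] [ 0.6482 -0.1133  0.0691] [ 0.6629 -0.0672  0.0826]
[385 180  25   7 135] [ 0.6577 -0.1849  0.0736] [ 0.6497 -0.2117  0.0692] [ 0.665  -0.1595  0.0804]
[253 183  21   7 133] [0.6506 0.1081 0.0736] [0.6423 0.0859 0.0692] [0.6586 0.1305 0.0812]
[297 182  24   7 135] [0.6532 0.009  0.0735] [ 0.645  -0.0168  0.0691] [0.6607 0.0338 0.0825]
[340 182   2   2   2] [ 0.6592 -0.0617  0.0711] [ 0.6583 -0.0628  0.0704] [ 0.6602 -0.0607  0.0719]
[341 185   1   1   1] [ 0.6538 -0.0628  0.0705] [ 0.6538 -0.0628  0.0705] [ 0.6538 -0.0628  0.0705]
[251 186   1   2   2] [0.6508 0.1348 0.0692] [0.6497 0.1348 0.0692] [0.652  0.1348 0.0693]
[275 186   1   1   1] [0.6517 0.082  0.0702] [0.6517 0.082  0.0702] [0.6517 0.082  0.0702]
[341 187   1   1   1] [ 0.6494 -0.0628  0.0699] [ 0.6494 -0.0628  0.0699] [ 0.6494 -0.0628  0.0699]
[384 187   1   1   1] [ 0.6493 -0.1571  0.0699] [ 0.6493 -0.1571  0.0699] [ 0.6493 -0.1571  0.0699]
2026 [ 0.61900695 -0.23653036  0.04500136] [0.70366706 0.16002923 0.0659933 ] ((661.53662109375, -38.539703369140625), (75.35762786865234, 396.3459777832031), 1.4320884943008423)
```

View pics/crop1.png

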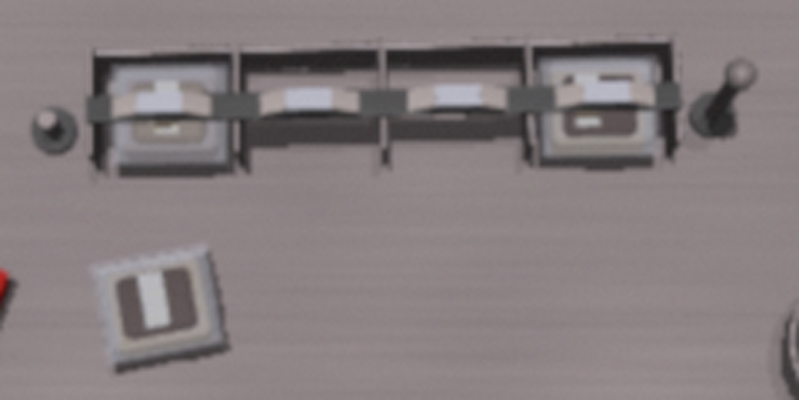

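The crop shows the pack, single and grey with a dark label, centred near (160,308) and turned about +10°. The post and its ball are at the rack's right end, (740,72). Gaps b and c are empty. Next I work out the first moves.

```bash
cat >> h.py <<'E'
from scipy.spatial.transform import Rotation as Ro
TH=0.0242; O=np.array([0.6243,-0.0398])
def rk(x,y): return O+Ro.from_euler('z',TH).as_matrix()[:2,:2]@[x/1000,y/1000]
def plan(tgts):
    "tgts: (x,y,tip z, angle of tool y from world y, CCW); prints rows in tool axes"
    s=bot.get_state(); R=Ro.from_rotvec(s['orientation']).as_matrix(); y=R[:,1]; a=np.arctan2(-y[0],y[1])
    print('t',round(s['time_s'],2),'tcp',s['ee_pos'].round(4),'yaw',round(a,4),'tilt',R[:,2].round(3),'F',s['wrist_force'].round(1),'w',round(s['width'],3))
    for x,yy,z,t in tgts:
        d=(R.T@(np.array([x,yy,z+.014])-s['ee_pos']))*1000
        w=-(t-a); w=(w+np.pi)%(2*np.pi)-np.pi
        print([round(float(v),1) for v in d],round(float(w),3))
E
python3 - <<'E'
from h import *
s=rk(30,-193); e=rk(30,90); print(s,e)
plan([(*s,.15,TH),(*s,.071,TH),(*e,.071,TH)])
E
```

```text
[ 0.65896136 -0.23201756] [0.65211343 0.05089958]
t 0.1 tcp [0.1633 0.5247 0.2184] yaw -0.3018 tilt [-0.001 -0.002 -1.   ] F [ 0.6  0.4 -0.8] w 1.002
[-698.2, -575.1, 55.4] -0.326
[-698.2, -575.0, 134.4] -0.326
[-607.6, -306.9, 133.9] -0.326
```

Request:
jog_arm --pt "-45 -37 0 -0.05" --pt "-90 -74 0 -0.1" --pt "-135 -111 0 -0.15" --pt "-180 -148 0 -0.2" --pt "-225 -185 0 -0.25" --pt "-270 -222 0 -0.3" --pt "-315 -259 0 -0.326" --pt "-360 -296 0 -0.326" --grip 1

```text
time_s: 1.1
ee_pos: [0.4197, 0.1338, 0.2192]
orientation: [0.038, -3.141, -0.0]
wrist_force: [0.2, 0.2, 0.3]
width: 0.187
gripper_force: 0.0
```

Run:
```python
from h import *
plan([(*rk(30,-193),.16,TH)])
```

```text
t 1.1 tcp [0.4197 0.1338 0.2192] yaw 0.0244 tilt [-0.  0. -1.] F [0.2 0.2 0.3] w 0.187
[-230.2, -371.5, 45.0] 0.0
```

Request:
jog_arm --pt "-29 -46 0 0" --pt "-58 -92 0 0" --pt "-87 -139 0 0" --pt "-116 -186 0 0" --pt "-145 -232 0 0" --pt "-174 -280 10 0" --pt "-203 -325 20 0" --pt "-230 -370 35 0"

```text
time_s: 2.1
ee_pos: [0.659, -0.2303, 0.1838]
orientation: [-0.038, 3.141, 0.0]
wrist_force: [0.6, 0.9, 0.1]
width: 0.004
gripper_force: 0.0
```

Request:
jog_arm --pt "0 0 0 0" --pt "0 0 0 0" --pt "0 0 0 0" --pt "0 0 0 0"

```text
time_s: 2.6
ee_pos: [0.6582, -0.2276, 0.1863]
orientation: [-0.04, 3.139, -0.001]
wrist_force: [0.4, 0.3, -0.4]
width: 0.004
gripper_force: 0.0
```

Run:
```python
from h import *
plan([(*rk(30,-193),.09,TH),(*rk(30,-193),.071,TH)])
im,d,c=grab('wrist','w1')
```

```text
t 2.6 tcp [ 0.6582 -0.2276  0.1863] yaw 0.0257 tilt [ 0.002 -0.001 -1.   ] F [ 0.4  0.3 -0.4] w 0.004
[-0.5, -4.3, 82.3] 0.001
[-0.5, -4.3, 101.3] 0.001
```

View pics/w1.png

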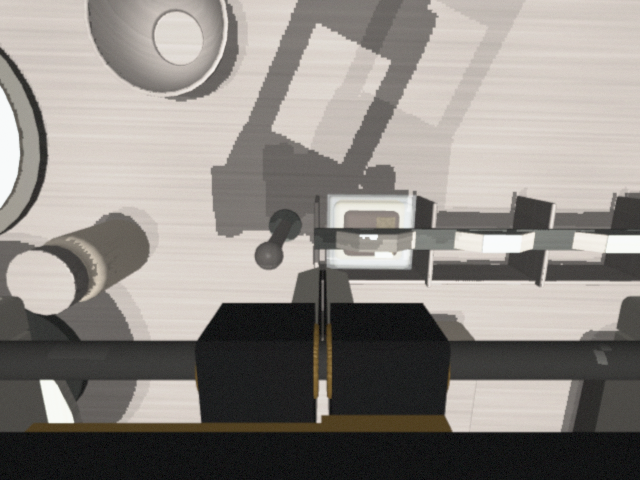

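The wrist view shows the closed fingers near (322,300), the rail's right end at (318,238) and the post's ball at (270,255). The black finger blocks at (197–450, 303–420) are wide, so I check their height against the post.

Run:
```python
from h import *
im,d,c=load('w1'); W=cloud(d,c); tcp=bot.get_state()['ee_pos']
for u,v in[(210,310),(250,330),(205,390),(300,310),(440,310),(320,300),(322,280),(321,270),(100,360),(268,256),(275,250),(390,420),(400,238),(490,241),(600,243)]: 
    p=W[v,u]; print((u,v),'world',p.round(4),'rel',(p-tcp).round(4))
```

```text
(210, 310) world [ 7.542e-01 -3.433e-01  7.000e-04] rel [ 0.0961 -0.1156 -0.1854]
(250, 330) world [ 0.6247 -0.2414  0.2894] rel [-0.0335 -0.0136  0.1033]
(205, 390) world [ 0.6344 -0.249   0.2942] rel [-0.0237 -0.0212  0.1081]
(300, 310) world [ 0.6252 -0.2325  0.2787] rel [-0.033  -0.0047  0.0926]
(440, 310) world [ 7.488e-01 -1.000e-01 -4.000e-04] rel [ 0.0906  0.1277 -0.1865]
(320, 300) world [ 0.6507 -0.228   0.2125] rel [-0.0075 -0.0002  0.0264]
(322, 280) world [ 0.6505 -0.2272  0.1883] rel [-0.0076  0.0006  0.0022]
(321, 270) world [ 0.6505 -0.2277  0.173 ] rel [-0.0077  0.0001 -0.0131]
(100, 360) world [ 0.6336 -0.2728  0.2865] rel [-0.0245 -0.045   0.1004]
(268, 256) world [ 0.6585 -0.2632  0.1215] rel [ 0.0003 -0.0354 -0.0647]
(275, 250) world [ 0.6548 -0.2588  0.1193] rel [-0.0033 -0.031  -0.0669]
(390, 420) world [ 0.639  -0.2148  0.2954] rel [-0.0192  0.013   0.1093]
(400, 238) world [ 0.6546 -0.1654  0.0749] rel [-0.0036  0.0624 -0.1112]
(490, 241) world [ 0.6548 -0.0946  0.0769] rel [-0.0033  0.1332 -0.1093]
(600, 243) world [ 0.6548 -0.0059  0.0747] rel [-0.0034  0.2219 -0.1114]
```

Request:
jog_arm --pt "0 -3 20 0" --pt "0 -3 40 0" --pt "0 -3 60 0" --pt "0 -3 80 0" --pt "0 -3 92 0" --pt "0 -3 100 0" --pt "0 -3 101 0" --pt "0 -3 101 0"

```text
time_s: 3.65
ee_pos: [0.6587, -0.232, 0.0843]
orientation: [-0.038, 3.14, -0.001]
wrist_force: [0.1, 0.5, 0.6]
width: 0.003
gripper_force: 0.0
```

Run:
```python
from h import *
plan([(*rk(30,y),.071,TH) for y in(-193,-147,-98,0,88)])
```

```text
t 3.65 tcp [ 0.6587 -0.232   0.0843] yaw 0.0242 tilt [ 0.001 -0.001 -1.   ] F [0.1 0.5 0.6] w 0.003
[-0.3, -0.0, -0.7] -0.0
[-0.3, 46.0, -0.7] -0.0
[-0.3, 95.0, -0.7] -0.0
[-0.3, 193.0, -0.8] -0.0
[-0.3, 281.0, -0.8] -0.0
```

Request:
jog_arm --pt "0 10 0 0" --pt "0 20 0 0" --pt "0 30 0 0" --pt "0 40 0 0" --pt "0 50 0 0" --pt "0 50 0 0"

```text
time_s: 4.4
ee_pos: [0.6579, -0.1807, 0.085]
orientation: [-0.04, 3.138, -0.0]
wrist_force: [0.3, -0.6, 4.4]
width: 0.008
gripper_force: 2.2
```

Request:
jog_arm --pt "0 12 0 0" --pt "0 24 0 0" --pt "0 36 0 0" --pt "0 48 0 0" --pt "0 60 0 0" --pt "0 72 0 0" --pt "0 84 0 0" --pt "0 92 0 0"

```text
time_s: 5.4
ee_pos: [0.6559, -0.0914, 0.0856]
orientation: [-0.036, 3.138, -0.006]
wrist_force: [0.3, -2.4, 4.4]
width: 0.0
gripper_force: 2.1
```

Run:
```python
from h import *
plan([(*rk(30,y),.071,TH) for y in(-49,0,49,88)])
```

```text
t 5.4 tcp [ 0.6559 -0.0914  0.0856] yaw 0.0229 tilt [ 0.004 -0.004 -1.   ] F [ 0.3 -2.4  4.4] w 0.0
[0.4, 3.4, 0.6] -0.001
[0.4, 52.4, 0.4] -0.001
[0.5, 101.4, 0.2] -0.001
[0.5, 140.4, 0.1] -0.001
```

Request:
jog_arm --pt "0 13 0 0" --pt "0 26 0 0" --pt "0 39 0 0" --pt "0 52 0 0" --pt "0 65 0 0" --pt "0 78 0 0" --pt "0 91 0 0" --pt "0 98 0 0"

```text
time_s: 6.4
ee_pos: [0.6534, 0.0072, 0.0852]
orientation: [-0.037, 3.138, -0.004]
wrist_force: [0.7, -2.4, 4.4]
width: 0.005
gripper_force: 2.2
```

Request:
jog_arm --pt "0 0 0 0" --pt "0 12 0 0" --pt "0 24 0 0" --pt "0 34 0 0" --pt "0 38 -10 0" --pt "0 38 -40 0" --pt "0 38 -80 0" --pt "0 38 -100 0"

```text
time_s: 7.4
ee_pos: [0.652, 0.0469, 0.1862]
orientation: [-0.039, 3.138, 0.001]
wrist_force: [0.6, -0.1, -0.6]
width: 0.005
gripper_force: 0.0
```

Run:
```python
from h import *
im,d,c=grab('top','top2')
cv2.imwrite('pics/crop2.png',cv2.resize(im[155:275,180:420],None,fx=3.33,fy=3.33,interpolation=cv2.INTER_CUBIC))
f=240/np.tan(np.radians(float(c['vfov']))/2)
def px(p):
    q=np.array(c['R'])@p+c['t']; return (q[:2]/q[2]*f+[c['cx'],c['cy']])
# pack predicted base & top corner pixels (crop coordinates) for pose guess
Rm=Ro.from_euler('z',np.radians(10.5)).as_matrix()
for z in(0,.048): print(z,[((px(np.array([.522,.1115,z])+Rm@[a*.035,b*.04,0])-[180,155])*3.33).round().tolist() for a,b in((1,1),(1,-1),(-1,-1),(-1,1))])
plan([])
```

```text
0 [[214.0, 274.0], [329.0, 253.0], [346.0, 352.0], [230.0, 374.0]]
0.048 [[203.0, 262.0], [323.0, 241.0], [341.0, 344.0], [220.0, 366.0]]
t 7.45 tcp [0.653  0.0468 0.1889] yaw 0.0248 tilt [ 0.007  0.001 -1.   ] F [1.7 0.2 2.3] w 0.007
```

View pics/crop2.png

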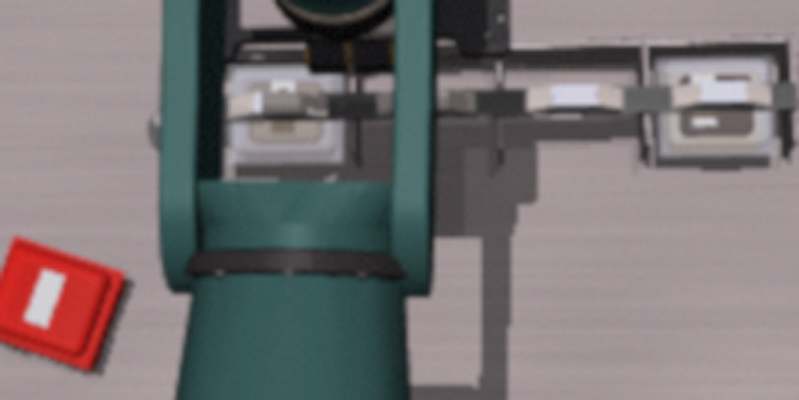

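The crop shows the arm hiding the pack; the red pack's nearest corner is at (128,275), about 45 mm from our pack's left side. Earlier pixels fit the pack at about (0.5215, 0.110), yaw 10.5°. Next I plan the sideways push with two fingertips.

Run:
```python
from h import *
print(bot.get_state()['joints'].round(3))
P=np.array([.5215,.110]); n=np.array([-np.sin(.183),np.cos(.183)])
a=P+n*(.048+.018); b=P+n*.050; e=rk(-102,49+40+8)
print(a,b,e,rk(-102,49))
for s in(-1,1): plan([(*a,.10,.183+s*np.pi/2),(*a,.012,.183+s*np.pi/2),(*b,.012,.183+s*np.pi/2),(*e,.012,TH+s*np.pi/2)])
```

```text
[-1.500e-02  3.240e-01  1.152e+00  1.000e-03  1.659e+00 -1.611e+00]
[0.5094893  0.17489794] [0.51240099 0.15916511] [0.5199827  0.05470344] [0.52114418 0.00671749]
t 7.45 tcp [0.653  0.0468 0.1889] yaw 0.0248 tilt [ 0.007  0.001 -1.   ] F [1.7 0.2 2.3] w 0.007
[140.8, 131.5, 73.9] 1.413
[141.5, 131.5, 161.9] 1.413
[138.9, 115.7, 162.0] 1.413
[133.9, 11.1, 161.9] 1.571
t 7.45 tcp [0.653  0.0468 0.1889] yaw 0.0248 tilt [ 0.007  0.001 -1.   ] F [1.7 0.2 2.3] w 0.007
[140.8, 131.5, 73.9] -1.729
[141.5, 131.5, 161.9] -1.729
[138.9, 115.7, 162.0] -1.729
[133.9, 11.1, 161.9] -1.57
```

Request:
jog_arm --pt "18 17 0 0.18" --pt "36 34 0 0.36" --pt "54 51 0 0.54" --pt "72 68 0 0.72" --pt "90 85 0 0.9" --pt "108 102 0 1.08" --pt "126 119 0 1.26" --pt "141 132 0 1.413" --grip 0.63

```text
time_s: 8.45
ee_pos: [0.5059, 0.1756, 0.1825]
orientation: [-2.015, -2.408, 0.002]
wrist_force: [0.7, 0.2, 0.4]
width: 0.371
gripper_force: 0.0
```

Request:
jog_arm --pt "0 0 20 0" --pt "0 0 50 0" --pt "0 0 70 0" --pt "0 0 70 0"

```text
time_s: 8.95
ee_pos: [0.5052, 0.1746, 0.1106]
orientation: [-2.007, -2.411, 0.007]
wrist_force: [0.3, -0.1, 0.4]
width: 0.37
gripper_force: 0.0
```

Run:
```python
from h import *
im,d,c=grab('wrist','w2')
im,d,c=grab('top','top3'); W=cloud(d,c)
P=np.array([.5215,.110]); n=np.array([-np.sin(.183),np.cos(.183)]); a=P+n*.066
plan([(*a,.012,.183-np.pi/2)])
```

```text
t 9.05 tcp [0.5072 0.1749 0.1136] yaw -1.3887 tilt [-0.  0. -1.] F [-0.6  0.4 -0.1] w 0.372
[-0.4, 2.3, 87.6] -0.001
```

View pics/w2.png

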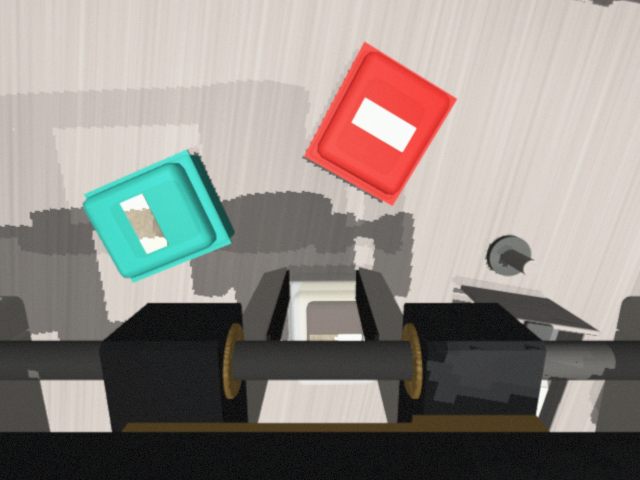

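The wrist view shows the two tips at (277,272) and (365,272), the pack's left edge at about row 283 between them, and red clear above with its corner at (393,203). I compute the pack's edge.

Run:
```python
from h import *
im,d,c=load('w2'); W=cloud(d,c); n=np.array([-np.sin(.183),np.cos(.183)]); t=np.array([np.cos(.183),np.sin(.183)])
for u in(305,325,345):
  for v in range(272,300,3): print(u,v,W[v,u].round(4),'n',(W[v,u,:2]@n).round(4)) if v%2 else None
tcp=np.array([.5072,.1749]); print('tool n',tcp@n,'t',tcp@t,'packguess left',np.array([.5215,.110])@n+.04)
m=(W[...,2]>.03)&(W[...,2]<.06)&(W[...,1]<.17); q=W[m&(np.mgrid[:480,:640][1]>280)&(np.mgrid[:480,:640][1]<365)&(np.mgrid[:480,:640][0]<335)]; print(len(q),(q[:,:2]@n).max())
print('red corner',W[200,392].round(3),W[205,389].round(3))
```

```text
305 275 [0.4958 0.1482 0.0089] n 0.0555
305 281 [0.4965 0.1501 0.0275] n 0.0572
305 287 [0.4973 0.1461 0.029 ] n 0.0531
305 293 [0.4979 0.1459 0.0399] n 0.0528
305 299 [0.4985 0.1442 0.0465] n 0.051
325 275 [0.5112 0.1513 0.0094] n 0.0557
325 281 [0.5108 0.1532 0.0288] n 0.0577
325 287 [0.5117 0.1486 0.0288] n 0.053
325 293 [0.5118 0.1482 0.0394] n 0.0526
325 299 [0.512  0.1468 0.0468] n 0.0512
345 275 [0.5266 0.1541 0.0094] n 0.0557
345 281 [0.5253 0.1555 0.0277] n 0.0573
345 287 [0.5261 0.1514 0.029 ] n 0.0531
345 293 [0.5252 0.1518 0.0421] n 0.0537
345 299 [0.5256 0.1489 0.0459] n 0.0508
tool n 0.07967914551656473 t 0.5305592179669957 packguess left 0.05326051598105592
2926 0.057387319559784544
red corner [0.546 0.22  0.029] [ 0.55   0.213 -0.   ]
```

Request:
jog_arm --pt "0 2 25 0" --pt "0 2 50 0" --pt "0 2 75 0" --pt "0 2 87 0" --pt "0 2 87 0" --pt "0 2 87 0"

```text
time_s: 9.8
ee_pos: [0.5104, 0.1753, 0.028]
orientation: [2.009, 2.413, 0.003]
wrist_force: [-0.7, 0.2, 0.6]
width: 0.371
gripper_force: 0.0
```

Run:
```python
from h import *
b=np.array([.5215,.110])+np.array([-np.sin(.183),np.cos(.183)])*.048
plan([(*b,.012,.183-np.pi/2),(*rk(-102,97),.012,TH-np.pi/2)])
```

```text
t 9.8 tcp [0.5104 0.1753 0.028 ] yaw -1.3888 tilt [ 0.003  0.001 -1.   ] F [-0.7  0.2  0.6] w 0.371
[-18.3, -1.0, 2.0] -0.001
[-120.4, -12.4, 1.9] 0.158
```

Request:
jog_arm --pt "-8 -1 0 0" --pt "-13 -1 0 0" --pt "-19 -1 0 0.01" --pt "-25 -2 0 0.02" --pt "-31 -3 0 0.03" --pt "-37 -3 0 0.04" --pt "-43 -4 0 0.05" --pt "-49 -5 0 0.06"

```text
time_s: 10.8
ee_pos: [0.5133, 0.1256, 0.0265]
orientation: [-2.083, -2.352, -0.0]
wrist_force: [0.2, 0.5, 1.2]
width: 0.369
gripper_force: 1.0
```

Request:
jog_arm --pt "-6 0 0 0.02" --pt "-12 0 0 0.03" --pt "-18 0 0 0.04" --pt "-24 -1 0 0.05" --pt "-30 -1 0 0.06" --pt "-36 -2 0 0.07" --pt "-42 -2 0 0.08" --pt "-46 -2 0 0.09"

```text
time_s: 11.8
ee_pos: [0.5168, 0.0796, 0.0264]
orientation: [-2.187, -2.256, 0.0]
wrist_force: [-1.0, 1.9, 1.7]
width: 0.373
gripper_force: 1.0
```

Run:
```python
from h import *
plan([(*rk(-102,97),.012,TH-np.pi/2)])
```

```text
t 11.8 tcp [0.5168 0.0796 0.0264] yaw -1.5397 tilt [-0.  0. -1.] F [-1.   1.9  1.7] w 0.373
[-25.0, 2.4, 0.4] 0.007
```

Request:
jog_arm --pt "-6 0 0 0.003" --pt "-12 1 0 0.007" --pt "-18 1 0 0.007" --pt "-23 2 0 0.007" --pt "-25 2 0 0.007" --pt "-25 2 0 0.007"

```text
time_s: 12.55
ee_pos: [0.5196, 0.0546, 0.0263]
orientation: [2.193, 2.248, -0.001]
wrist_force: [-0.9, -0.3, 1.3]
width: 0.371
gripper_force: 0.0
```

Request:
jog_arm --pt "5 0 0 0" --pt "15 0 0 0" --pt "25 0 -20 0" --pt "20 10 -60 0" --pt "10 30 -100 0" --pt "0 60 -140 0" --pt "0 90 -140 0" --pt "0 110 -140 0"

```text
time_s: 13.55
ee_pos: [0.6311, 0.0586, 0.1672]
orientation: [2.192, 2.249, 0.002]
wrist_force: [-0.4, 0.5, -1.2]
width: 0.37
gripper_force: 0.0
```

Run:
```python
from h import *
print(bot.get_state()['joints'].round(3)); plan([])
im,d,c=grab('wrist','w3')
im,d,c=grab('top','top4')
W=cloud(d,c); cv2.imwrite('pics/top4c.png',cv2.resize(im[155:285,200:440],None,fx=3.33,fy=3.33,interpolation=cv2.INTER_CUBIC))
```

```text
[ 0.003  0.287  1.242  0.     1.612 -0.022]
t 13.55 tcp [0.6311 0.0586 0.1672] yaw -1.5454 tilt [ 0.002  0.    -1.   ] F [-0.4  0.5 -1.2] w 0.37
```

View pics/w3.png

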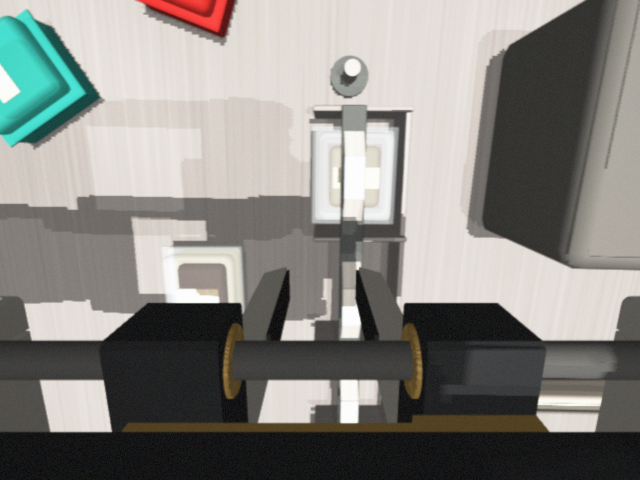

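The wrist view shows the pack at (163–243, from row 247 down), squared up with the rack; red and turquoise are untouched. I measure its edges from depth.

Run:
```python
from h import *
im,d,c=load('w3'); W=cloud(d,c); v,u=np.mgrid[:480,:640]
R2=Ro.from_euler('z',TH).as_matrix()[:2,:2]
Q=(W[...,:2]-O)@R2*1000
m=(W[...,2]>.02)&(W[...,2]<.055)&(u>140)&(u<262)&(v>235)&(v<303)
for nm,A in(('x',Q[...,0][m]),('y',Q[...,1][m])): print(nm,np.percentile(A,[0,1,50,99,100]).round(1))
L=[(Q[r,uu]) for uu in range(172,236,8) for r in range(236,262) if m[r,uu]and not m[r-1,uu]]
print(np.round(L,1))
# left rack plates' check
for (r,cc) in[(110,360),(239,320),(239,400),(150,312),(200,312)]: print((cc,r),Q[r,cc].round(1),W[r,cc,2].round(3))
im,d,c=load('top4'); W=cloud(d,c);Q=(W[...,:2]-O)@R2*1000
m=(W[...,2]>.02)&(W[...,2]<.055)&(Q[...,0]<-30)&(Q[...,0]>-160)&(abs(Q[...,1]-49)<70)
print('top',m.sum(),[np.percentile(Q[m][:,k],[1,99]).round(1) for k in(0,1)])
```

```text
x [-132.3 -129.   -91.9  -62.5  -61.8]
y [35.4 40.7 68.3 87.9 88.4]
[[-122.5   87.9]
 [-115.3   88. ]
 [-108.3   88.1]
 [-101.5   87.9]
 [ -94.3   88. ]
 [ -87.    88.2]
 [ -80.9   87.5]
 [ -73.2   88.1]]
(360, 110) [ 36.3 196.8] 0.063
(320, 239) [  7.6 101.2] 0.058
(400, 239) [ 70.7 101.2] 0.058
(312, 150) [  1.  169.7] 0.027
(312, 200) [  0.8 128.5] 0.029
top 789 [array([-132.6,  -64.5]), array([ 5.7, 72.8])]
```

View pics/top4c.png

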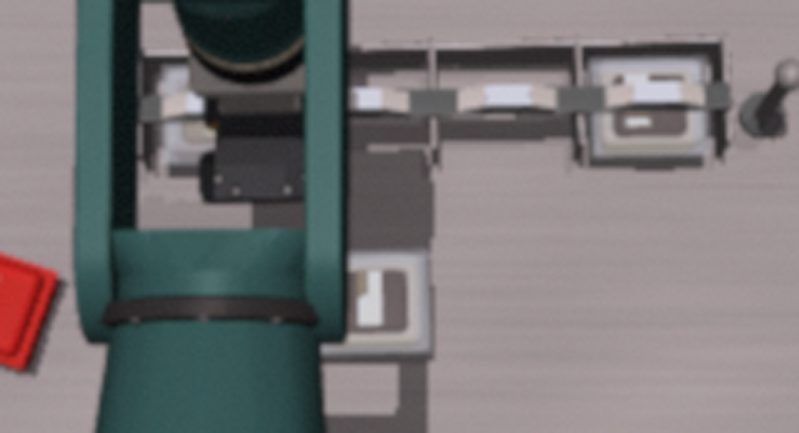

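The crop shows the pack at (320–430, 250–355), lying in front of gap b and squared with the rack. Measured: left edge at rack y = +88 mm, rear at x = -132 mm. Next is the push from behind.

Run:
```python
from h import *
plan([(*rk(-165,49),.16,TH),(*rk(-165,49),.012,TH)])
```

```text
t 13.65 tcp [0.6308 0.0585 0.1657] yaw -1.5453 tilt [-0.  0. -1.] F [-0.5  0.1 -0.6] w 0.373
[-48.9, -173.9, -8.2] -1.569
[-48.9, -173.9, 139.8] -1.569
```

Request:
jog_arm --pt "-6 -22 0 -0.18" --pt "-12 -44 0 -0.36" --pt "-18 -66 0 -0.54" --pt "-24 -88 0 -0.72" --pt "-30 -110 0 -0.9" --pt "-36 -132 0 -1.08" --pt "-42 -154 0 -1.26" --pt "-49 -174 0 -1.44"

```text
time_s: 14.65
ee_pos: [0.4552, 0.005, 0.1663]
orientation: [-0.155, -3.137, -0.0]
wrist_force: [0.1, -0.6, 0.5]
width: 0.372
gripper_force: 0.0
```

Request:
jog_arm --pt "0 0 0 -0.129" --pt "0 0 20 -0.129" --pt "0 0 50 -0.129" --pt "0 0 80 -0.129" --pt "0 0 80 -0.129" --pt "0 0 80 -0.129"

```text
time_s: 15.4
ee_pos: [0.4572, 0.0048, 0.0876]
orientation: [-0.037, 3.14, -0.0]
wrist_force: [0.2, -0.0, 0.3]
width: 0.367
gripper_force: 0.0
```

Run:
```python
from h import *
plan([(*rk(-165,49),.012,TH)])
```

```text
t 15.4 tcp [0.4572 0.0048 0.0876] yaw 0.0236 tilt [ 0.001 -0.    -1.   ] F [ 0.2 -0.   0.3] w 0.367
[-0.9, 0.4, 61.6] -0.001
```

Request:
jog_arm --pt "0 0 20 0" --pt "0 0 40 0" --pt "0 0 55 0" --pt "0 0 61 0" --pt "-8 0 61 0" --pt "-16 0 61 0" --pt "-21 0 61 0" --pt "-26 0 61 0"

```text
time_s: 16.4
ee_pos: [0.4831, 0.0051, 0.0257]
orientation: [0.036, -3.141, -0.0]
wrist_force: [-2.0, 0.3, 2.2]
width: 0.371
gripper_force: 1.1
```

Request:
jog_arm --pt "-6 0 0 0" --pt "-12 0 0 0" --pt "-18 0 0 0" --pt "-24 0 0 0" --pt "-30 0 0 0" --pt "-36 0 0 0" --pt "-42 0 0 0" --pt "-48 0 0 0"

```text
time_s: 17.4
ee_pos: [0.5313, 0.0063, 0.0255]
orientation: [0.036, -3.141, -0.0]
wrist_force: [-2.5, -0.0, 2.2]
width: 0.372
gripper_force: 1.1
```

Run:
```python
from h import *
im,d,c=grab('wrist','w4')
grab('scene','s4')
plan([(*rk(-8,49),.012,TH)])
```

```text
t 17.5 tcp [0.532  0.0063 0.0255] yaw 0.0232 tilt [ 0.002  0.    -1.   ] F [0.  0.8 0.3] w 0.366
[-83.2, 0.8, -0.4] -0.001
```

View pics/w4.png

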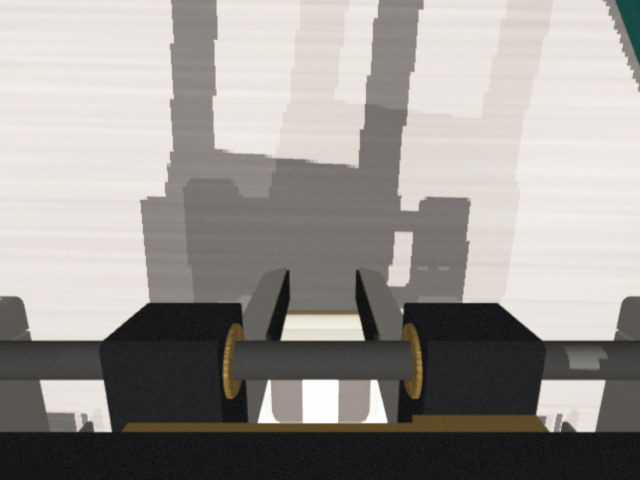

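The wrist view shows the pack square between the tips (tray edge 285–365 at row 310). The rack plates either side, (85,420) and (560,420), lie symmetrically about it, so I carry on.

Request:
jog_arm --pt "-6 0 0 0" --pt "-12 0 0 0" --pt "-18 0 0 0" --pt "-24 0 0 0" --pt "-30 0 0 0" --pt "-36 0 0 0" --pt "-42 0 0 0" --pt "-48 0 0 0"

```text
time_s: 18.5
ee_pos: [0.5793, 0.0074, 0.0254]
orientation: [0.036, -3.141, -0.0]
wrist_force: [-0.4, 0.8, -0.4]
width: 0.372
gripper_force: 0.4
```

Request:
jog_arm --pt "-4 0 0 0" --pt "-8 0 0 0" --pt "-12 0 0 0" --pt "-16 0 0 0" --pt "-20 0 0 0" --pt "-24 0 0 0" --pt "-28 0 0 0" --pt "-31 0 0 0"

```text
time_s: 19.5
ee_pos: [0.6101, 0.0081, 0.0255]
orientation: [-0.036, 3.141, 0.0]
wrist_force: [-0.8, 0.2, -0.6]
width: 0.369
gripper_force: 0.6
```

Request:
jog_arm --pt "-1 0 0 0" --pt "-2 0 0 0" --pt "-2 0 0 0"

```text
time_s: 19.88
ee_pos: [0.612, 0.0081, 0.0255]
orientation: [-0.036, 3.141, 0.0]
wrist_force: [-1.3, -0.2, -1.2]
width: 0.369
gripper_force: 0.3
```

Run:
```python
from h import *
plan([(*rk(-8,49),.012,TH)])
```

```text
t 19.88 tcp [0.612  0.0081 0.0255] yaw 0.0232 tilt [ 0.  0. -1.] F [-1.3 -0.2 -1.2] w 0.369
[-3.1, 0.8, -0.5] -0.001
```

Request:
jog_arm --pt "-0.5 0 0 0" --pt "-1 0 0 0" --pt "-1.5 0 0 0" --pt "-2 0 0 0" --pt "-2 0 0 0"

```text
time_s: 20.5
ee_pos: [0.614, 0.0082, 0.0255]
orientation: [-0.036, 3.141, 0.0]
wrist_force: [-1.4, 0.2, 1.3]
width: 0.367
gripper_force: 0.6
```

Request:
jog_arm --pt "-0.5 0 0 0" --pt "-1 0 0 0" --pt "-1 0 0 0"

```text
time_s: 20.88
ee_pos: [0.6146, 0.0082, 0.0255]
orientation: [0.036, -3.141, -0.0]
wrist_force: [-1.4, 1.1, 1.8]
width: 0.372
gripper_force: 1.4
```

Request:
jog_arm --pt "-0.5 0 0 0" --pt "-1 0 0 0" --pt "-1 0 0 0"

```text
time_s: 21.25
ee_pos: [0.6146, 0.0082, 0.0255]
orientation: [0.036, -3.138, -0.0]
wrist_force: [-6.1, 0.1, 4.1]
width: 0.373
gripper_force: 3.2
```

Request:
jog_arm --pt "-0.5 0 0 0" --pt "-1 0 0 0" --pt "-1 0 0 0"

```text
time_s: 21.62
ee_pos: [0.6146, 0.0082, 0.0256]
orientation: [0.036, -3.136, -0.0]
wrist_force: [-10.5, -0.3, 5.2]
width: 0.372
gripper_force: 4.5
```

Request:
jog_arm --pt "2 0 0 0" --pt "8 0 0 0" --pt "20 0 0 0" --pt "40 0 0 0" --pt "60 0 -30 0" --pt "80 0 -80 0" --pt "100 0 -120 0" --pt "120 0 -130 0"

```text
time_s: 22.62
ee_pos: [0.4978, 0.0053, 0.1594]
orientation: [-0.036, 3.134, -0.001]
wrist_force: [0.9, 1.0, 0.1]
width: 0.369
gripper_force: 0.0
```

Request:
jog_arm --pt "20 -30 0 0" --pt "40 -70 0 0" --pt "40 -120 0 0" --pt "40 -170 0 0" --pt "40 -220 0 0" --pt "40 -250 0 0" --pt "40 -250 0 0"

```text
time_s: 23.5
ee_pos: [0.4621, -0.2469, 0.1551]
orientation: [-0.031, 3.141, 0.0]
wrist_force: [0.3, 0.2, -0.1]
width: 0.368
gripper_force: 0.0
```

Run:
```python
from h import *
im,d,c=grab('top','top5'); W=cloud(d,c); R2=Ro.from_euler('z',TH).as_matrix()[:2,:2]; Q=(W[...,:2]-O)@R2*1000
cv2.imwrite('pics/top5c.png',cv2.resize(im[155:285,180:440],None,fx=3,fy=3,interpolation=cv2.INTER_CUBIC))
for n,y in(('a',147),('b',49),('d',-147)):
    m=(W[...,2]>.02)&(W[...,2]<.052)&(abs(Q[...,1]-y)<44)&(Q[...,0]>-40)&(Q[...,0]<20); q=Q[m]
    print(n,len(q),[np.percentile(q[:,k],[2,98]).round(1) for k in(0,1)])
plan([])
```

```text
a 374 [array([-0.8, 19.4]), array([107.2, 183.7])]
b 371 [array([ 0.8, 19.5]), array([ 7.3, 82.5])]
d 421 [array([-3. , 19.5]), array([-184.4, -108.1])]
t 23.55 tcp [ 0.4623 -0.2456  0.1552] yaw 0.0214 tilt [ 0.     0.001 -1.   ] F [-0.9  0.3  0.8] w 0.371
```

View pics/top5c.png

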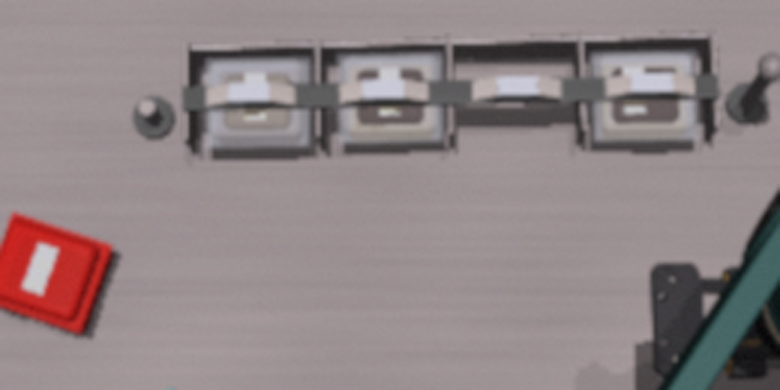

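The crop shows the pack in gap b at (390,98), flush like its neighbours at (255,105) and (645,95). The leaves are back up and everything else is in place, so I hand in.

```bash
python3 -c "
from rig import bot
print(bot.close_job())"
```

```text
the job is handed in; nothing more can be done
None
```

I counted from the tall post at the robot's right, pressed the leaves over gaps d, c and b in that order (not a), and pushed the loose pack along the table into gap b until it met the back stop; the last picture shows it upright and flush, and I handed the job in at about 24 s of the 67 s allowed.

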